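# Turn the battery tub to its pointer and drop in the spent pack

### The job

Get the spent radio battery put away: first turn the round blue collection tub by its rim with a fingertip until its yellow label stands directly above the orange pointer on the stand, which brings the tub's open half under the edge of the white shelf. Then slide the black and orange battery pack along the shelf, without lifting it, and push it off the edge so that it drops inside the tub. Leave the label at the pointer, and do not disturb the mug, the note block, the radio or the mouse.

Things in the scene. Friction and masses are not known exactly. Their poses are not given: they have to be found in the camera images.
- shelf: fixed white desk shelf: a board 170 (x) by 600 (y) mm and 18 mm thick on two end panels, its top 110 mm above the desk. Origin on the desk under the board's middle; its +x axis points away from the robot side towards the tub, so the drop edge is the straight edge at x = +85 mm.
- stand: fixed round dark steel stand, radius 88 mm, 12 mm high, just beyond the shelf's drop edge. Origin on the desk on the tub's turning axis; +x points along the orange pointer, a bar 18 mm wide and 10 mm high reaching 135 mm from the axis. The drop edge crosses above the tub 65 to 75 mm from the axis, on the side away from the pointer.
- tub (a joint): angle (rad) of the blue round tub on its stand about the vertical axis: 0 when the label is directly above the pointer, growing anticlockwise seen from above; no end stops. Light friction (about 0.08 N m, 1 N at the rim); it stays where it is left. Outer radius 95 mm, wall 5 mm, inner floor 18 mm and rim 88 mm above the desk.
- tub_mouth (a point): middle of the tub's open half at rim height, 40 mm from the axis opposite the label; turns with the tub. A flat grey half lid, level with the rim, closes the other half, from 10 mm beyond the axis to the wall on the label's side. Inner radius 90 mm.
- tub_rib (a point): outer top end of one of six upright white ribs on the tub's outside, 111 mm from the axis, 87 mm above the desk; this rib is 30 degrees anticlockwise (from above) of the label, the others follow every 60 degrees. Each is 8 mm wide, reaches from the wall to 111 mm from the axis and from 47 to 87 mm above the desk: a fingertip between ribs can push one round.
- tub_label (a point): middle of the yellow label (with a black battery picture) on the tub: point on the outer wall, 95 mm from the axis, 76 mm above the desk. The label is 70 mm wide on the wall and folds on to the lid.
- pointer (a point): where tub_label must come: fixed point straight above the orange pointer, 95 mm from the axis, 76 mm above the desk.
- pack: loose spent battery pack, black with an orange band, 70 (x) by 60 (y) by 24 (z) mm, about 0.18 kg, lying flat on the shelf. Origin at the centre of its underside.
- mug: white mug standing on one end of the shelf, radius 38 mm, 90 mm high; bystander. Origin at the centre of its underside.
- notes: green block with note paper, 60 by 70 by 70 mm, standing on the other end of the shelf; bystander. Origin at the centre of its underside.
- radio: black two-way radio lying on the desk beside the tub, on the robot's right (-y), 125 by 58 by 36 mm, with a 110 mm aerial along its +x; bystander. Origin at the centre of the case's underside.
- mouse: black computer mouse on the desk beside the tub, on the robot's left (+y), 105 by 62 by 32 mm; bystander. Origin at the centre of its underside.
Mind the look-alikes: they are no part of the job. What is shaped like the pack but green is not meant.

How it is judged:
By the outcome, as a careful person would: the job done as asked, in the order asked, and still so for the second after the job is handed in, with the robot touching nothing.
It also fails if it takes over 72 s, if anything falls off the work surface, if the arm or the gripper's body presses on something with over 40 N, if the wrist force passes 120 N, or if a joint passes its speed limit or range.

### The arm

A 6-joint arm with a two-finger parallel gripper is mounted at the origin on the work surface. World frame = base frame: x ahead of the robot, y to its left, z up, the work surface at z = 0. Lengths are in m, angles in degrees, forces in N, time in s.
With the tool pointing down it reaches from about 0.4 to 0.825 m from the base axis. Payload 7 kg.
Tool frame: the origin (TCP) lies at the very end of the fingers, on their centre line; the grasp point (between the pads) lies 19 mm behind it (ctrl.tcp_to_grasp is the distance from the TCP to the grasp point, in m); z points along the fingers, x is the direction in which the jaws open and shut, and the axes are right-handed (so a half turn about z gives the same grasp; the last joint's range is limited). The gripper opens to 88 mm and grips with 3 to 60 N. Pads are 19 mm wide; open, the fingers measure 130 mm over their backs; the gripper's body (78 mm by 193 mm) begins 47 mm behind the grasp point.
Start: joints at [88.069, 20.546, 0.682, 0, -70.136, -16.507], TCP at [0.213, 0.64, 0.227] pointing down, gripper open.
Joint ranges: [-176.03, 176.03], [-82.01, 121.73], [-58.28, 71.71], [-173.87, 95.51], [-174.79, -0.11], [-173.66, 173.66]. Speed limits (degrees/s): [136.94, 136.94, 172.46, 180, 180, 180].

### API

Orientations are given as [roll, pitch, yaw] about the fixed x, y, z axes, in that order (R = Rz(yaw) Ry(pitch) Rx(roll)).
In Python, from plant import sensors, vision, ticket, ctrl gives the robot as it stands. The module is installed in compiled form; this text tells all that it offers.
- The arm moves only by the tool drive_tool, never from a script. Its argument "moves" is a list of rows, each a list of 6 numbers: the shift along the tool's x, y, z in units of 0.15 m (1.0 is 0.15 m), then the turn, a rotation vector about the tool's x, y, z in units of 60 degrees (1.0 is 60 degrees). In form: [[dx, dy, dz, rx, ry, rz], ...]. A call has 1 to 8 rows; each row is the pose to reach, as a shift and turn from the pose measured when the call began, along the tool's axes at that moment; what a row does not reach only later rows make up. A row lasts 1/10 s, in which the tool goes at most 50 mm and 8.59 degrees, less where a joint would pass 70% of its speed; a pose out of reach is approached as far as the arm can. A call with a number of a shift or a turn outside -1 to 1 is refused whole. A call with a gripper value outside its range is refused whole. "fingers" is the opening, from -1 (shut) to 1 (fully open), set as the call begins (left out, the last holds). The fingers move at their own pace and stop on an object; the grip force is fixed at half the most. Time passes only in rows, so rows that repeat a pose let the fingers close. It gives the time, the measured TCP pose, the force and the opening at its end, in the units of the state.
- sensors.get_obs(): the state, without advancing time (a new reading comes with each control period).
- vision.snapshot(name): name is "side" or "top" or "wrist"; returns a dict with "pixels" (420x560x3 uint8, red, green, blue), "fx", "fy", "cx", "cy" (pixels), "R" (3x3) and "t" (3): a world point X has camera coordinates R X + t. Camera axes: x right, y down, z forward; pixel columns grow to the right and rows downward; lengths in m; the calibration is good to about 2 mm. A picture is of the moment at which its call begins. There is no depth.
- ticket.close_job(): hands the job in, once; it reports no verdict.
The state is a dict: "clock": time; "joint_pos": joint angles; "qvel": joint speeds; "tau": joint torques, N m; "tool_pos": TCP position; "orientation": TCP orientation; "force": force on the tool from outside, world axes, zero at the start; "moment": the same for the moment, N m; "opening": finger opening in m.
Only numpy, scipy, OpenCV 4.12 (cv2) and the standard library are available. Lean on these libraries where they do the work, as an engineer would, in place of code of your own. Each camera call takes 0.05 s, during which the arm holds its last target.

## Working session

There is one attempt and no reset: what is moved stays moved. The work goes in short steps, Python scripts to look and compute and a tool call to move; the robot and the scene stay as the last step left them, time stands still between calls to the robot, and variables do not carry over. Pictures are saved under pics/ and viewed, and the job is handed in when it is done.

Besides the shell and the picture viewer there is one more tool, called as name(argument=value, ...) on one line, values as JSON. drive_tool: Moves the arm, as the interface text tells. Shifts and turns lie within -1 to 1; 1 stands for 0.15 m of shift or 60 degrees of turn. Its arguments: {"type":"object","properties":{"moves":{"type":"array"},"fingers":{"type":"number"}},"required":["moves"]}

```bash
mkdir -p pics; cat > h.py <<'E'
import numpy as np, cv2
from plant import sensors, vision, ticket, ctrl
def snap(n,f):
    s=vision.snapshot(n); cv2.imwrite('pics/'+f,s['pixels'][:,:,::-1]); np.savez('pics/'+f[:-4]+'.npz',**{k:np.array(v) for k,v in s.items()}); return s
def load(f): return dict(np.load('pics/'+f+'.npz'))
def ray(s,u,v,z):
    R=np.array(s['R']);t=np.array(s['t']);C=-R.T@t
    d=R.T@np.array([(u-s['cx'])/s['fx'],(v-s['cy'])/s['fy'],1]); return C+d*(z-C[2])/d[2]
def proj(s,X):
    p=np.array(s['R'])@np.array(X)+np.array(s['t']); return np.array([s['fx']*p[0]/p[2]+s['cx'],s['fy']*p[1]/p[2]+s['cy']])
E
python3 - <<'E'
from h import *
for n in ['side','top','wrist']:
    s=snap(n,n+'0.png'); print(n,s['fx'],-np.array(s['R']).T@np.array(s['t']))
print(sensors.get_obs())
E
```

```text
side 443.23821015498345 [ 0.38670621 -0.73591143  1.04211263]
top 385.76153170155294 [0.41610528 0.038312   0.99799981]
wrist 376.81378675041236 [0.29115335 0.61469545 0.38389375]
{'clock': 0.15, 'joint_pos': array([ 8.80678801e+01,  2.05812364e+01,  6.45217570e-01, -1.32560209e-02,
       -7.01373140e+01, -1.65079789e+01]), 'qvel': array([ 0.03563139, -0.11865293,  0.21623913,  0.13147254,  0.04540937,
        0.00152747]), 'tau': array([-4.47458679e-04, -5.83274567e+01,  2.93288219e+01,  7.00100362e+00,
        8.82635883e-03, -1.14896657e-04]), 'tool_pos': array([0.21341599, 0.63997124, 0.22584634]), 'orientation': array([-1.79991110e+02, -7.38514681e-02, -1.08444617e+02]), 'force': array([-1.64581364, -0.1365904 ,  0.08943643]), 'moment': array([-0.01157738, -0.0214752 ,  0.0381866 ]), 'opening': 0.0876970077827446}
```

View pics/top0.png

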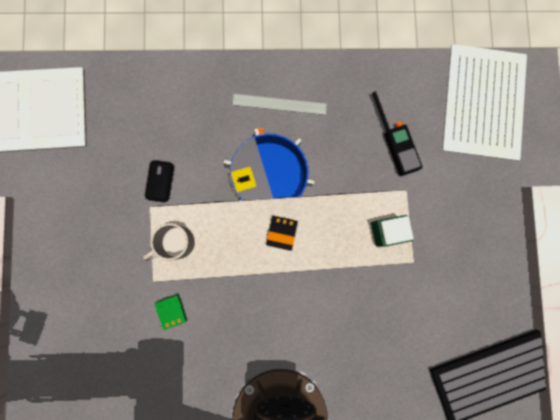

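View pics/side0.png

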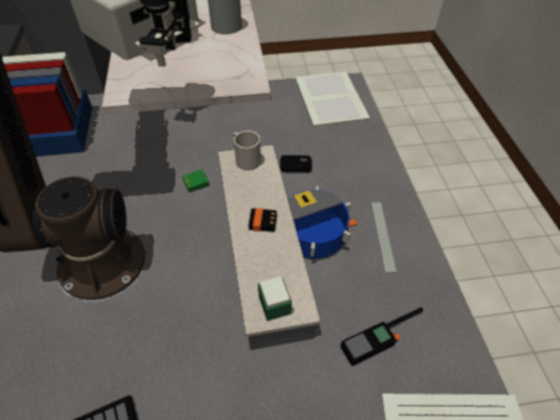

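The top view shows the black and orange pack on the shelf at (282,232) and the green look-alike on the desk at (170,312). The tub is around (270,170), with its yellow label at (243,180) and the pointer tip at (259,131). The arm base is at the bottom.

```bash
python3 - <<'E'
from h import *
s=load('top0'); im=s['pixels'][:,:,::-1].copy()
c=im[120:290,140:420]; cv2.imwrite('pics/topcrop0.png',cv2.resize(c[:, :],None,fx=2.8,fy=2.8,interpolation=cv2.INTER_CUBIC))
hsv=cv2.cvtColor(im,cv2.COLOR_BGR2HSV)
def cen(lo,hi,box,name,z):
    m=cv2.inRange(hsv,np.array(lo),np.array(hi)); mm=np.zeros_like(m); x0,y0,x1,y1=box; mm[y0:y1,x0:x1]=m[y0:y1,x0:x1]
    n,l,st,ce=cv2.connectedComponentsWithStats(mm)
    for i in range(1,n):
        if st[i,4]>8: print(name,ce[i].round(1),st[i],ray(s,*ce[i],z).round(4))
    return mm
cen([22,120,120],[35,255,255],(200,110,340,220),'label',.088)
cen([5,150,120],[18,255,255],(240,110,300,150),'pointer',.02)
cen([5,150,120],[18,255,255],(250,200,320,260),'band',.134)
m=cen([105,120,60],[130,255,255],(200,110,340,210),'blue',.088)
# shelf
g=cv2.inRange(hsv,np.array([0,0,150]),np.array([30,90,255])); mm=np.zeros_like(g); mm[185:290,140:420]=g[185:290,140:420]
k=max(cv2.findContours(mm,cv2.RETR_EXTERNAL,cv2.CHAIN_APPROX_NONE)[0],key=cv2.contourArea)
r=cv2.minAreaRect(k); b=cv2.boxPoints(r); print(r)
for p in b: print(p,ray(s,*p,.11).round(4))
# pack
d=cv2.inRange(hsv,np.array([0,0,0]),np.array([180,255,90]))|cv2.inRange(hsv,np.array([3,120,90]),np.array([20,255,255])); mm=np.zeros_like(d); mm[208:258,255:310]=d[208:258,255:310]
k=max(cv2.findContours(mm,cv2.RETR_EXTERNAL,cv2.CHAIN_APPROX_NONE)[0],key=cv2.contourArea)
r=cv2.minAreaRect(k); b=cv2.boxPoints(r); print('pack',r, ray(s,*r[0],.134))
for p in b: print(p,ray(s,*p,.134).round(4))
E
```

```text
label [243.3 178.9] [232 167  24  25 389] [0.5836 0.0758 0.088 ]
pointer [260.5 130.3] [259 128   4   6  22] [0.7233 0.0319 0.02  ]
band [280.3 237.7] [267 231  27  14 243] [ 0.4402 -0.0063  0.134 ]
blue [282.2 165.2] [ 254  133   55   65 2411] [ 0.6152 -0.0178  0.088 ]
((277.33856201171875, 235.57745361328125), (75.9646987915039, 271.06494140625), 86.18592071533203)
[139.57973 206.69473] [0.5194 0.3131 0.11  ]
[410.0443  188.66373] [ 0.549  -0.3165  0.11  ]
[415.0974  264.46017] [ 0.3719 -0.3178  0.11  ]
[144.63281 282.49118] [0.3477 0.3004 0.11  ]
pack ((281.4882507324219, 232.5529327392578), (27.224775314331055, 29.7194766998291), 12.528807640075684) [ 0.4517361  -0.00931831  0.134     ]
[264.97647 244.10588] [0.4268 0.0282 0.134 ]
[271.42355 215.0941 ] [0.4915 0.0123 0.134 ]
[298.00003 220.99998] [ 0.4769 -0.0472  0.134 ]
[291.55295 250.01176] [ 0.4123 -0.0308  0.134 ]
```

View pics/topcrop0.png

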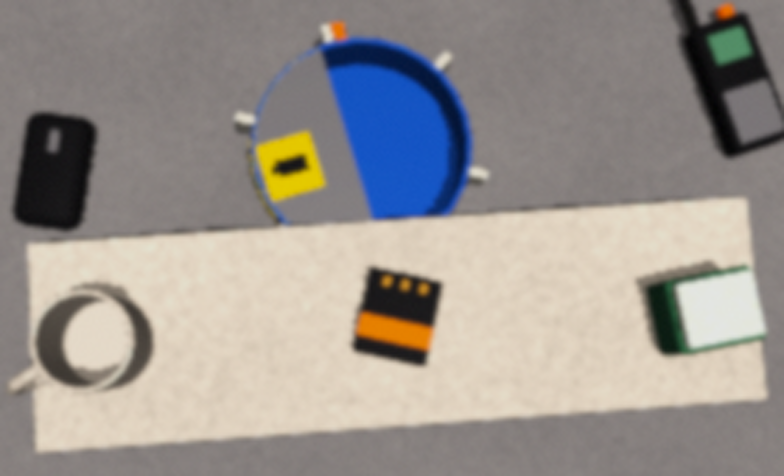

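The enlarged crop shows the pack: black, with an orange band and three contacts, lying on the shelf. The other candidate is the green one on the desk, and only this one fits the description. The tub's ribs show at crop (330,32), (445,57), (483,175) and (240,118).

```bash
python3 - <<'E'
from h import *
from scipy.optimize import least_squares
s=load('top0')
f=lambda x,y,z: ray(s,140+x/2.8-.0,120+y/2.8,z)
for n,p in dict(TL=(28,242),TR=(747,198),BR=(767,398),BL=(37,450)).items(): print(n,f(*p,.11).round(4))
e=f(747,198,.11)-f(28,242,.11); print('edge len',np.linalg.norm(e),'dir',np.degrees(np.arctan2(e[0],-e[1])))
P=np.array([f(*p,.087)[:2] for p in [(325,28),(450,53),(489,176),(234,117)]])
r=least_squares(lambda c:np.hypot(*(P-c).T)-.111,[.6,0]); print('ribs centre',r.x,r.fun)
Q=np.array([f(*p,.088)[:2] for p in [(471,140),(365,38),(440,70),(459,190),(262,92),(252,130)]])
r2=least_squares(lambda c:np.hypot(*(Q-c).T)-.095,[.6,0]); print('rim centre',r2.x,r2.fun)
c=(r.x+r2.x)/2
for p in P: print('rib az',np.degrees(np.arctan2(*(p-c)[::-1])))
L=f(292,166,.088)[:2]-c; print('label az',np.degrees(np.arctan2(*L[::-1])),np.hypot(*L))
# pointer tip far corner ; visible orange
T=f(339,30,.012)[:2]-c; print('pointer',np.degrees(np.arctan2(*T[::-1])),np.hypot(*T))
for a in [(325,48),(372,218)]: print('lid edge',f(*a,.088))
# pack
for p in [(372,267),(442,281),(426,365),(353,350)]: print('pack',f(*p,.134).round(4))
s=load('side0'); im=s['pixels'][:,:,::-1]
cv2.imwrite('pics/sidecrop0.png',cv2.resize(im[170:270,240:380],None,fx=5,fy=5,interpolation=cv2.INTER_CUBIC))
E
```

```text
TL [0.5196 0.2895 0.11  ]
TR [ 0.5443 -0.3084  0.11  ]
BR [ 0.3773 -0.3154  0.11  ]
BL [0.3511 0.2813 0.11  ]
edge len 0.5984564697679987 dir 2.3668259431311744
ribs centre [0.59787422 0.01316157] [-0.00163748  0.00161573  0.0001858   0.00180108]
rim centre [0.59983792 0.01512519] [ 0.00031525 -0.00121328  0.00042077 -0.00209202  0.00059709 -0.00187945]
rib az 15.512887400263246
rib az -44.370968944789006
rib az -104.36075406817731
rib az 75.85409259554298
label az 105.29319079064341 0.06161711697070393
pointer 7.372708137683739 0.12678010475147203
lid edge [0.68507521 0.04342115 0.088     ]
lid edge [0.53659041 0.00650962 0.088     ]
pack [0.4908 0.0091 0.134 ]
pack [ 0.4783 -0.0469  0.134 ]
pack [ 0.4115 -0.0321  0.134 ]
pack [0.4248 0.0259 0.134 ]
```

View pics/sidecrop0.png

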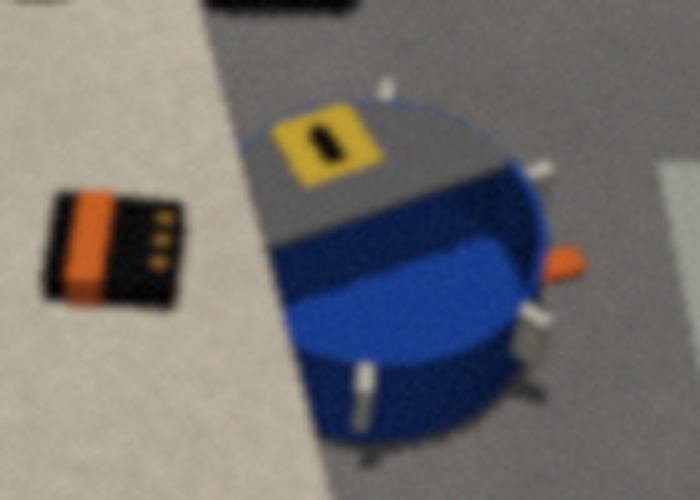

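```bash
python3 - <<'E'
from h import *
from scipy.optimize import least_squares
c=np.array([.5988,.0141])
for n,box in [('top0',(245,115,275,145)),('side0',(345,210,362,232))]:
    s=load(n); im=s['pixels'][:,:,::-1]; hsv=cv2.cvtColor(im,cv2.COLOR_BGR2HSV)
    m=cv2.inRange(hsv,np.array([4,150,100]),np.array([18,255,255])); x0,y0,x1,y1=box
    ys,xs=np.nonzero(m[y0:y1,x0:x1]); xs+=x0; ys+=y0
    print(n,xs.min(),xs.max(),ys.min(),ys.max(),len(xs))
    for z in (.01,.022): 
        p=ray(s,xs.mean(),ys.mean(),z)[:2]-c; print(z,p+c,np.degrees(np.arctan2(*p[::-1])),np.hypot(*p))
    if n=='top0': print(im[124:138,252:270,:].tolist()[4:8:3])
    cv2.imwrite('pics/ptr_'+n+'.png',cv2.resize(im[y0:y1,x0:x1],None,fx=16,fy=16,interpolation=cv2.INTER_NEAREST))
# side-view checks of tub axis: rim points
s=load('side0'); g=lambda x,y,z: ray(s,240+x/5,170+y/5,z)[:2]
Q=np.array([g(*p,.088) for p in [(547,215),(510,160),(450,115),(390,99),(330,103)]])
r=least_squares(lambda c:np.hypot(*(Q-c).T)-.095,[.6,0]); print('side rim',r.x,r.fun)
P=np.array([g(*p,.087) for p in [(388,78),(552,167),(552,318),(364,362)]])
r=least_squares(lambda c:np.hypot(*(P-c).T)-.111,[.6,0]); print('side ribs',r.x,r.fun)
L=g(327,145,.088)-r.x; print(np.degrees(np.arctan2(*L[::-1])))
T=g(584,262,.01)-c; print('tip',T+c,np.degrees(np.arctan2(*T[::-1])),np.hypot(*T))
E
```

```text
top0 259 262 128 133 22
0.01 [0.72642384 0.03187015] 7.9268120219825775 0.12885504607534118
0.022 [0.72265479 0.03194839] 8.200290603418944 0.12513422269332355
[[[122, 125, 131], [124, 128, 133], [135, 138, 144], [145, 152, 160], [144, 158, 171], [128, 151, 182], [95, 132, 192], [66, 120, 203], [53, 118, 210], [51, 119, 207], [76, 123, 191], [108, 125, 158], [124, 126, 137], [125, 127, 134], [127, 128, 134], [128, 129, 135], [126, 127, 134], [125, 127, 133]], [[126, 128, 134], [126, 129, 135], [140, 147, 153], [170, 183, 189], [189, 207, 215], [177, 201, 221], [128, 169, 221], [59, 133, 226], [0, 117, 229], [0, 114, 227], [36, 112, 210], [80, 111, 171], [113, 120, 140], [125, 125, 132], [124, 123, 128], [124, 123, 128], [123, 122, 127], [124, 122, 128]]]
side0 349 356 220 225 37
0.01 [0.72515758 0.0303846 ] 7.343634463331305 0.12740261849475185
0.022 [0.72122253 0.02147515] 3.4475268009468447 0.12264448344966959
side rim [0.60341805 0.01179805] [ 0.00127568 -0.00215161  0.00052235  0.00116209 -0.00060239]
side ribs [0.60591426 0.02049717] [-0.00653393 -0.00363304  0.0038036  -0.01011271]
108.59370839764938
tip [0.73800236 0.02909987] 6.15022656943342 0.14000819475186752
```

View pics/ptr_side0.png

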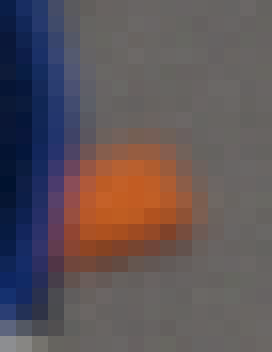

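View pics/ptr_top0.png

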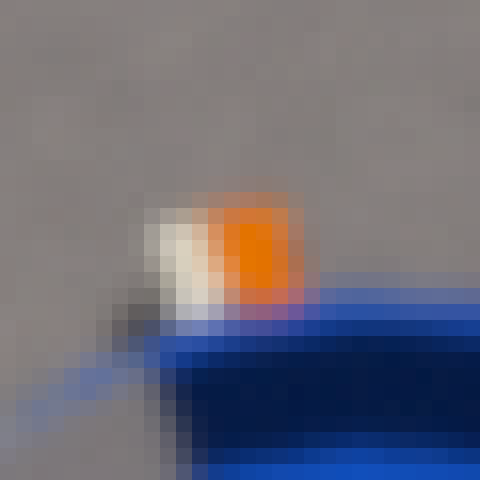

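The pointer shows orange at top (260.5,130.3), partly hidden by a rib, which gives an azimuth of about 8° about the axis at (0.600, 0.014). The label is at about 105.5°, so the tub has to turn about 98° clockwise. I'll push the rib at 75.5° from its anticlockwise side.

```bash
cat >> h.py <<'E'
from scipy.spatial.transform import Rotation as Ro
def rows(poses,start=None):
    """poses: [x,y,z,yaw] tool-down; prints deltas in tool units from measured pose"""
    o=sensors.get_obs(); p0=o['tool_pos']; R0=Ro.from_euler('xyz',o['orientation'],degrees=True)
    print('at',p0.round(4),o['orientation'].round(1),'F',o['force'].round(1),'t',round(o['clock'],2),'op',round(o['opening'],4))
    for q in poses:
        d=R0.inv().apply(np.array(q[:3])-p0)/.15
        w=(R0.inv()*Ro.from_euler('xyz',[180,0,q[3]],degrees=True)).as_rotvec(degrees=True)/60
        print(q,'->',[round(float(v),3) for v in np.r_[d,w]])
E
python3 - <<'E'
from h import *
rows([[.29,.53,.25,-125],[.592,.128,.25,-176]])
E
```

```text
at [0.2134 0.64   0.2258] [-1.800e+02 -1.000e-01 -1.084e+02] F [-1.6 -0.1  0.1] t 0.15 op 0.0877
[0.29, 0.53, 0.25, -125] -> [0.534, -0.716, -0.16, -0.0, -0.001, 0.276]
[0.592, 0.128, 0.25, -176] -> [2.439, -3.474, -0.157, -0.001, -0.001, 1.126]
```

drive_tool(moves=[[0.22, -0.32, -0.1, 0, 0, 0.1], [0.44, -0.64, -0.16, 0, 0, 0.2], [0.66, -0.95, -0.16, 0, 0, 0.3], [0.66, -0.95, -0.16, 0, 0, 0.3]], fingers=-1)

```text
clock: 0.55
tool_pos: [0.3187, 0.4982, 0.2505]
orientation: [-180.0, -0.1, -126.7]
force: [-0.1, 0.7, 0.4]
opening: 0.0609
```

```bash
python3 - <<'E'
from h import *
rows([[.592,.128,.25,-176]])
E
```

```text
at [0.3187 0.4982 0.2505] [-1.800e+02 -1.000e-01 -1.267e+02] F [-0.1  0.7  0.4] t 0.55 op 0.0609
[0.592, 0.128, 0.25, -176] -> [0.889, -2.936, 0.006, -0.001, -0.001, 0.821]
```

drive_tool(moves=[[0.1, -0.32, 0, 0, 0, 0.1], [0.2, -0.64, 0, 0, 0, 0.2], [0.29, -0.96, 0, 0, 0, 0.3], [0.29, -0.96, 0, 0, 0, 0.3]])

```text
clock: 0.95
tool_pos: [0.4101, 0.3732, 0.2508]
orientation: [-179.9, -0.1, -145.1]
force: [-0.7, -0.1, 0.9]
opening: 0.0295
```

```bash
python3 - <<'E'
from h import *
rows([[.592,.128,.25,-176]])
E
```

```text
at [0.4101 0.3732 0.2508] [-1.799e+02 -1.000e-01 -1.451e+02] F [-0.7 -0.1  0.9] t 0.95 op 0.0295
[0.592, 0.128, 0.25, -176] -> [-0.061, -2.035, 0.008, -0.001, -0.001, 0.514]
```

drive_tool(moves=[[-0.01, -0.33, 0, 0, 0, 0.1], [-0.02, -0.66, 0, 0, 0, 0.2], [-0.03, -0.99, 0, 0, 0, 0.3], [-0.03, -0.99, 0, 0, 0, 0.3]])

```text
clock: 1.35
tool_pos: [0.5006, 0.2502, 0.2507]
orientation: [-179.9, -0.1, -163.6]
force: [1.4, 0.5, -0.5]
opening: 0.0013
```

```bash
python3 - <<'E'
from h import *
rows([[.592,.128,.25,-176]])
E
```

```text
at [0.5006 0.2502 0.2507] [-1.799e+02 -1.000e-01 -1.636e+02] F [ 1.4  0.5 -0.5] t 1.35 op 0.0013
[0.592, 0.128, 0.25, -176] -> [-0.354, -0.954, 0.007, -0.002, -0.001, 0.207]
```

drive_tool(moves=[[-0.12, -0.32, 0, 0, 0, 0.1], [-0.24, -0.64, 0, 0, 0, 0.2], [-0.354, -0.954, 0, 0, 0, 0.207], [-0.354, -0.954, 0, 0, 0, 0.207], [-0.354, -0.954, 0, 0, 0, 0.207]])

```text
clock: 1.85
tool_pos: [0.5924, 0.127, 0.2502]
orientation: [-179.8, -0.1, -176.1]
force: [-0.4, 0.9, -0.5]
opening: 0.0006
```

```bash
python3 - <<'E'
from h import *
rows([[.592,.128,.25,-176],[.592,.128,.066,-176]])
s=snap('top','top1.png');cv2.imwrite('pics/top1c.png',cv2.resize(s['pixels'][100:270,160:380,::-1],None,fx=3.5,fy=3.5,interpolation=cv2.INTER_CUBIC))
s=snap('side','side1.png');cv2.imwrite('pics/side1c.png',cv2.resize(s['pixels'][100:270,200:420,::-1],None,fx=3.5,fy=3.5,interpolation=cv2.INTER_CUBIC))
E
```

```text
at [0.5924 0.127  0.2502] [-1.798e+02 -1.000e-01 -1.761e+02] F [-0.4  0.9 -0.5] t 1.85 op 0.0006
[0.592, 0.128, 0.25, -176] -> [0.002, 0.007, 0.001, -0.003, -0.002, -0.002]
[0.592, 0.128, 0.066, -176] -> [-0.001, 0.011, 1.228, -0.003, -0.002, -0.002]
```

View pics/side1c.png

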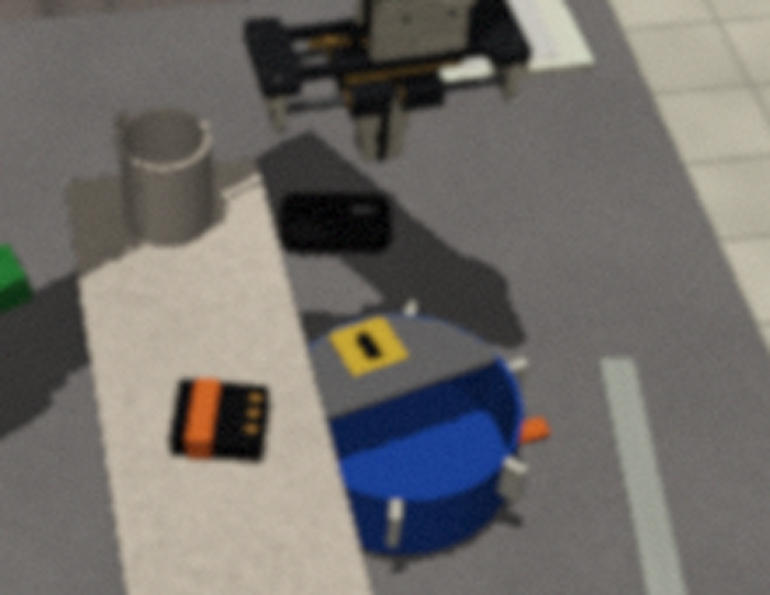

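The side view shows the gripper shut above the gap between tub and mouse, with its body clear of the mug. I'm going down now.

drive_tool(moves=[[0, 0.01, 0.3, 0, 0, 0], [0, 0.01, 0.6, 0, 0, 0], [0, 0.01, 0.9, 0, 0, 0], [0, 0.01, 1.0, 0, 0, 0], [0, 0.01, 1.0, 0, 0, 0]])

```text
clock: 2.45
tool_pos: [0.5888, 0.1306, 0.098]
orientation: [-179.7, -0.4, -175.8]
force: [0.8, 0.3, 1.8]
opening: 0.0004
```

drive_tool(moves=[[0, 0, 0.1, 0, 0, 0], [0, 0, 0.2, 0, 0, 0], [0, 0, 0.22, 0, 0, 0], [0, 0, 0.22, 0, 0, 0]])

```text
clock: 2.85
tool_pos: [0.5889, 0.1314, 0.0661]
orientation: [-179.8, -0.3, -175.7]
force: [0.8, 0.5, -0.3]
opening: 0.0001
```

```bash
python3 - <<'E'
from h import *
c=[.6,.0142]
def pt(az,r=.109): a=np.radians(az); return [c[0]+r*np.cos(a),c[1]+r*np.sin(a),.066,(az+90)-360]
rows([[round(v,4) for v in pt(a)] for a in (92,88,84,80,76,72,68,64)])
s=snap('side','side2.png');cv2.imwrite('pics/side2c.png',cv2.resize(s['pixels'][100:270,200:420,::-1],None,fx=3.5,fy=3.5,interpolation=cv2.INTER_CUBIC))
E
```

```text
at [0.5889 0.1314 0.0661] [-179.8   -0.3 -175.7] F [ 0.8  0.5 -0.3] t 2.85 op 0.0001
[np.float64(0.5962), np.float64(0.1231), 0.066, -178] -> [-0.045, -0.059, 0.001, -0.004, -0.005, 0.038]
[np.float64(0.6038), np.float64(0.1231), 0.066, -182] -> [-0.095, -0.063, 0.001, -0.004, -0.005, 0.104]
[np.float64(0.6114), np.float64(0.1226), 0.066, -186] -> [-0.145, -0.07, 0.0, -0.004, -0.005, 0.171]
[np.float64(0.6189), np.float64(0.1215), 0.066, -190] -> [-0.195, -0.081, 0.0, -0.005, -0.004, 0.238]
[np.float64(0.6264), np.float64(0.12), 0.066, -194] -> [-0.244, -0.094, -0.0, -0.005, -0.004, 0.304]
[np.float64(0.6337), np.float64(0.1179), 0.066, -198] -> [-0.291, -0.112, -0.0, -0.005, -0.004, 0.371]
[np.float64(0.6408), np.float64(0.1153), 0.066, -202] -> [-0.337, -0.133, -0.0, -0.005, -0.004, 0.438]
[np.float64(0.6478), np.float64(0.1122), 0.066, -206] -> [-0.382, -0.157, -0.001, -0.005, -0.004, 0.504]
```

View pics/side2c.png

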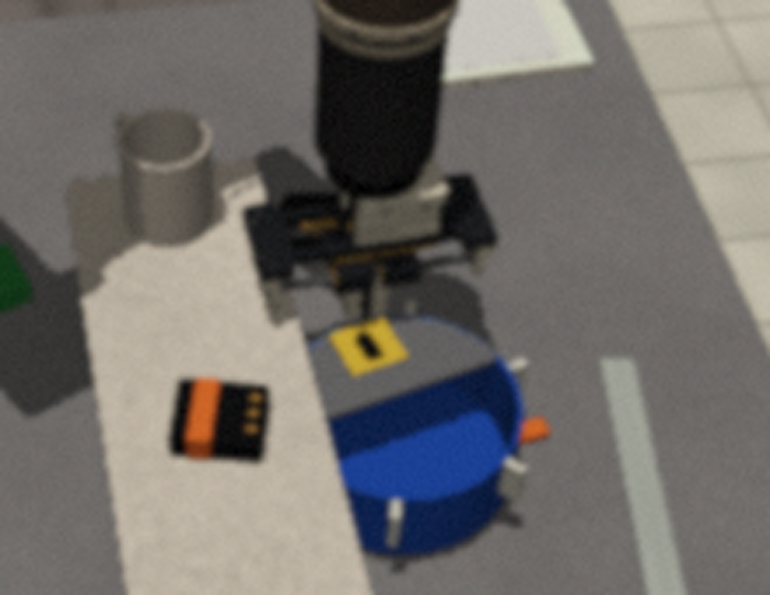

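The finger is behind the rib outside the tub wall, and the body end sits above the shelf edge with no contact force. I'm starting the arc.

drive_tool(moves=[[-0.045, -0.059, 0, 0, 0, 0.04], [-0.095, -0.063, 0, 0, 0, 0.104], [-0.145, -0.07, 0, 0, 0, 0.17], [-0.195, -0.08, 0, 0, 0, 0.24], [-0.244, -0.094, 0, 0, 0, 0.304], [-0.291, -0.112, 0, 0, 0, 0.37], [-0.291, -0.112, 0, 0, 0, 0.37]])

```text
clock: 3.6
tool_pos: [0.6355, 0.1174, 0.0673]
orientation: [-179.8, -0.1, 161.9]
force: [0.2, -0.1, 0.5]
opening: 0.0004
```

```bash
python3 - <<'E'
from h import *
c=[.6,.0142]
def pt(az,r=.109): a=np.radians(az); return [c[0]+r*np.cos(a),c[1]+r*np.sin(a),.066,(az+90)-360]
rows([[round(float(v),4) for v in pt(a)] for a in (68,64,60,56,52,48,44,40)])
s=snap('top','top3.png');cv2.imwrite('pics/top3c.png',cv2.resize(s['pixels'][100:270,160:380,::-1],None,fx=3.5,fy=3.5,interpolation=cv2.INTER_CUBIC))
E
```

```text
at [0.6355 0.1174 0.0673] [-1.798e+02 -1.000e-01  1.619e+02] F [ 0.2 -0.1  0.5] t 3.6 op 0.0004
[0.6408, 0.1153, 0.066, -202.0] -> [-0.038, -0.002, 0.009, -0.004, -0.001, 0.065]
[0.6478, 0.1122, 0.066, -206.0] -> [-0.089, -0.008, 0.009, -0.004, -0.001, 0.131]
[0.6545, 0.1086, 0.066, -210.0] -> [-0.139, -0.017, 0.009, -0.004, -0.001, 0.198]
[0.661, 0.1046, 0.066, -214.0] -> [-0.188, -0.028, 0.009, -0.004, -0.001, 0.265]
[0.6671, 0.1001, 0.066, -218.0] -> [-0.236, -0.044, 0.009, -0.004, -0.0, 0.331]
[0.6729, 0.0952, 0.066, -222.0] -> [-0.283, -0.063, 0.009, -0.004, -0.0, 0.398]
[0.6784, 0.0899, 0.066, -226.0] -> [-0.329, -0.085, 0.009, -0.004, -0.0, 0.465]
[0.6835, 0.0843, 0.066, -230.0] -> [-0.373, -0.11, 0.009, -0.004, 0.0, 0.531]
```

View pics/top3c.png

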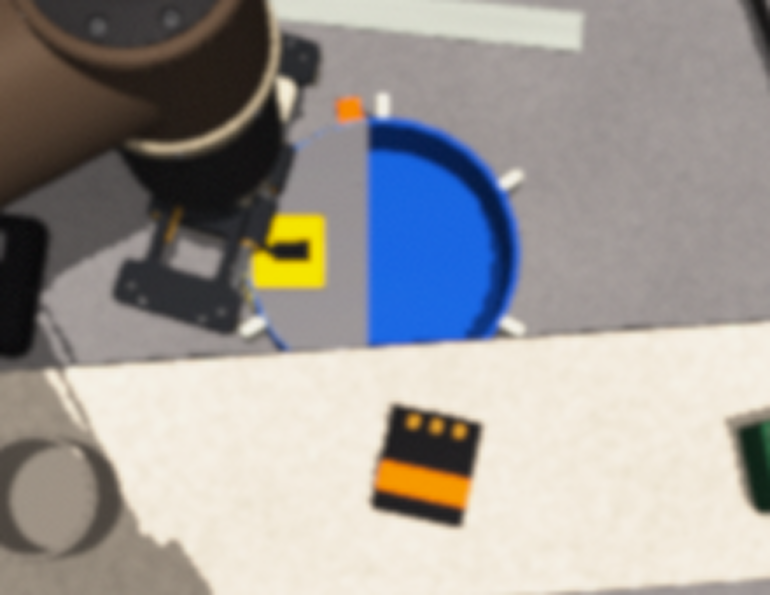

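The tub is turning, with the label now at about 90° and the pointer fully visible at crop (349,109). I'm continuing the arc.

drive_tool(moves=[[-0.038, -0.002, 0.009, 0, 0, 0.065], [-0.089, -0.008, 0.009, 0, 0, 0.131], [-0.139, -0.017, 0.009, 0, 0, 0.198], [-0.188, -0.028, 0.009, 0, 0, 0.265], [-0.236, -0.044, 0.009, 0, 0, 0.331], [-0.283, -0.063, 0.009, 0, 0, 0.398], [-0.329, -0.085, 0.009, 0, 0, 0.465], [-0.373, -0.11, 0.009, 0, 0, 0.531]])

```text
clock: 4.45
tool_pos: [0.6833, 0.0846, 0.0664]
orientation: [-179.8, 0.1, 130.1]
force: [-1.7, 0.9, 1.4]
opening: 0.0
```

```bash
cat >> h.py <<'E'
c=[.6,.0142]
def pt(az,r=.109): a=np.radians(az); return [round(float(v),4) for v in [c[0]+r*np.cos(a),c[1]+r*np.sin(a),.066,(az+90)-360]]
E
python3 - <<'E'
from h import *
rows([pt(a) for a in (38,34,30,26,22,18,14,10)])
s=load('top3'); im=s['pixels'][:,:,::-1]; hsv=cv2.cvtColor(im,cv2.COLOR_BGR2HSV)
m=cv2.inRange(hsv,np.array([4,150,100]),np.array([18,255,255])); ys,xs=np.nonzero(m[120:140,250:270]); print(xs.min(),xs.max(),ys.min(),ys.max())
p=ray(s,250+xs.mean(),120+ys.mean(),.01)[:2]-c; print('pointer',p+c,np.degrees(np.arctan2(*p[::-1])),np.hypot(*p))
m=cv2.inRange(hsv,np.array([105,120,150]),np.array([130,255,255]));
E
```

```text
at [0.6833 0.0846 0.0664] [-1.798e+02  1.000e-01  1.301e+02] F [-1.7  0.9  1.4] t 4.45 op 0.0
[0.6859, 0.0813, 0.066, -232.0] -> [-0.028, -0.001, 0.003, -0.004, 0.001, 0.035]
[0.6904, 0.0752, 0.066, -236.0] -> [-0.078, -0.004, 0.003, -0.004, 0.001, 0.102]
[0.6944, 0.0687, 0.066, -240.0] -> [-0.129, -0.011, 0.003, -0.004, 0.001, 0.168]
[0.698, 0.062, 0.066, -244.0] -> [-0.178, -0.022, 0.003, -0.003, 0.002, 0.235]
[0.7011, 0.055, 0.066, -248.0] -> [-0.227, -0.036, 0.003, -0.003, 0.002, 0.302]
[0.7037, 0.0479, 0.066, -252.0] -> [-0.275, -0.053, 0.003, -0.003, 0.002, 0.368]
[0.7058, 0.0406, 0.066, -256.0] -> [-0.321, -0.074, 0.004, -0.003, 0.002, 0.435]
[0.7073, 0.0331, 0.066, -260.0] -> [-0.365, -0.098, 0.004, -0.003, 0.002, 0.502]
6 13 8 13
pointer [0.72550185 0.03499745] 9.409224100861346 0.12721339407981583
```

drive_tool(moves=[[-0.028, -0.001, 0, 0, 0, 0.035], [-0.078, -0.004, 0, 0, 0, 0.102], [-0.129, -0.011, 0, 0, 0, 0.168], [-0.178, -0.022, 0, 0, 0, 0.235], [-0.227, -0.036, 0, 0, 0, 0.302], [-0.275, -0.053, 0, 0, 0, 0.368], [-0.321, -0.074, 0, 0, 0, 0.435], [-0.365, -0.098, 0, 0, 0, 0.502]])

```text
clock: 5.25
tool_pos: [0.7074, 0.0332, 0.067]
orientation: [-179.9, 0.1, 99.9]
force: [-0.1, 1.5, 0.6]
opening: 0.0003
```

```bash
python3 - <<'E'
from h import *
rows([pt(a) for a in (7,4,1,0,-2,-4,-6)])
s=snap('top','top4.png');cv2.imwrite('pics/top4c.png',cv2.resize(s['pixels'][100:270,160:380,::-1],None,fx=3.5,fy=3.5,interpolation=cv2.INTER_CUBIC))
s=snap('side','side4.png');cv2.imwrite('pics/side4c.png',cv2.resize(s['pixels'][150:270,240:400,::-1],None,fx=4.5,fy=4.5,interpolation=cv2.INTER_CUBIC))
E
```

```text
at [0.7074 0.0332 0.067 ] [-1.799e+02  1.000e-01  9.990e+01] F [-0.1  1.5  0.6] t 5.25 op 0.0003
[0.7082, 0.0275, 0.066, -263.0] -> [-0.038, -0.001, 0.007, -0.002, 0.003, 0.048]
[0.7087, 0.0218, 0.066, -266.0] -> [-0.076, -0.005, 0.007, -0.002, 0.003, 0.098]
[0.709, 0.0161, 0.066, -269.0] -> [-0.114, -0.009, 0.007, -0.002, 0.003, 0.148]
[0.709, 0.0142, 0.066, -270.0] -> [-0.126, -0.011, 0.007, -0.002, 0.003, 0.165]
[0.7089, 0.0104, 0.066, -272.0] -> [-0.151, -0.016, 0.007, -0.002, 0.003, 0.198]
[0.7087, 0.0066, 0.066, -274.0] -> [-0.176, -0.022, 0.007, -0.002, 0.003, 0.232]
[0.7084, 0.0028, 0.066, -276.0] -> [-0.2, -0.028, 0.007, -0.002, 0.003, 0.265]
```

View pics/top4c.png

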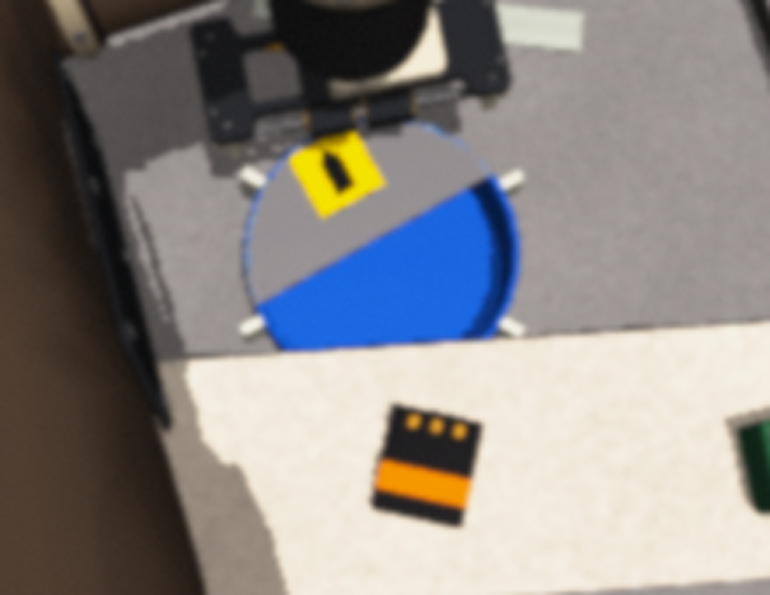

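View pics/side4c.png

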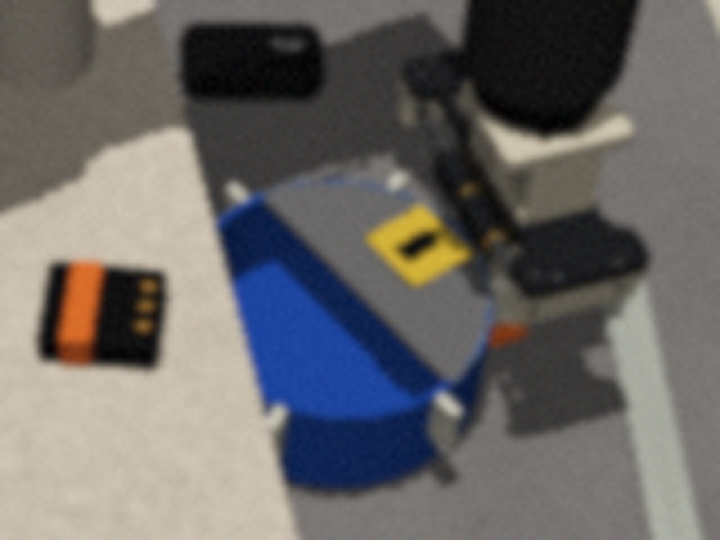

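```bash
cat >> h.py <<'E'
def tubaz(f,box=(200,110,340,200)):
    """label az from blue open-half/lid straight edge & label centroid, top view"""
    s=load(f); im=s['pixels'][:,:,::-1]; hsv=cv2.cvtColor(im,cv2.COLOR_BGR2HSV); x0,y0,x1,y1=box
    m=cv2.inRange(hsv,np.array([22,120,120]),np.array([35,255,255])); ys,xs=np.nonzero(m[y0:y1,x0:x1])
    p=ray(s,xs.mean()+x0,ys.mean()+y0,.088)[:2]-np.array(c); print('label',np.degrees(np.arctan2(*p[::-1])).round(2),np.hypot(*p).round(4),len(xs))
E
python3 - <<'E'
from h import *
s=load('top4'); g=lambda x,y,z=.088: ray(s,160+x/3.5,100+y/3.5,z)[:2]
e=g(490,180)-g(262,302); print('lid normal az',np.degrees(np.arctan2(e[1],e[0]))+90)
P=np.array([g(*p,.087) for p in [(244,174),(244,329),(519,175),(520,330)]])
C=P.mean(0); print(C,np.hypot(*(P-C).T)); print(np.degrees(np.arctan2((P-C)[:,1],(P-C)[:,0])))
tubaz('top4'); tubaz('top0')
s=load('top3'); p=ray(s,259.7,131.1,.01)[:2]-C; print(np.degrees(np.arctan2(*p[::-1])))
E
```

```text
lid normal az 27.440581182833377
[0.5996725 0.013701 ] [0.10893413 0.10819289 0.10899913 0.10848753]
[  59.23872473  118.51357288  -61.50890825 -121.11575992]
label 28.82 0.0637 374
label 104.91 0.0638 389
9.263558774955712
```

Ribs and label both put the label at 28.8° and the pointer at about 9.3°, so about 19.5° is left. I'll go 17.5° and look again.

drive_tool(moves=[[-0.038, -0.001, 0.007, 0, 0, 0.048], [-0.076, -0.005, 0.007, 0, 0, 0.098], [-0.114, -0.009, 0.007, 0, 0, 0.148], [-0.151, -0.016, 0.007, 0, 0, 0.198], [-0.176, -0.022, 0.007, 0, 0, 0.232], [-0.2, -0.028, 0.007, 0, 0, 0.265], [-0.21, -0.031, 0.007, 0, 0, 0.28], [-0.215, -0.032, 0.007, 0, 0, 0.285]])

```text
clock: 6.15
tool_pos: [0.7083, -0.0, 0.0664]
orientation: [-179.9, 0.2, 82.9]
force: [0.2, 0.2, 1.0]
opening: 0.0007
```

```bash
python3 - <<'E'
from h import *
rows([pt(a) for a in (-8,-9,-10,-11)]+[pt(-4)])
s=snap('top','top5.png');cv2.imwrite('pics/top5c.png',cv2.resize(s['pixels'][100:270,160:380,::-1],None,fx=3.5,fy=3.5,interpolation=cv2.INTER_CUBIC))
s=snap('side','side5.png');cv2.imwrite('pics/side5c.png',cv2.resize(s['pixels'][150:270,240:400,::-1],None,fx=4.5,fy=4.5,interpolation=cv2.INTER_CUBIC))
tubaz('top5')
E
```

```text
at [ 0.7083 -0.      0.0664] [-179.9    0.2   82.9] F [0.2 0.2 1. ] t 6.15 op 0.0007
[0.7079, -0.001, 0.066, -278.0] -> [-0.007, -0.002, 0.002, -0.001, 0.003, 0.015]
[0.7077, -0.0029, 0.066, -279.0] -> [-0.02, -0.002, 0.002, -0.001, 0.003, 0.031]
[0.7073, -0.0047, 0.066, -280.0] -> [-0.032, -0.003, 0.003, -0.001, 0.003, 0.048]
[0.707, -0.0066, 0.066, -281.0] -> [-0.045, -0.003, 0.003, -0.001, 0.003, 0.065]
[0.7087, 0.0066, 0.066, -274.0] -> [0.044, -0.003, 0.002, -0.001, 0.003, -0.052]
label 11.42 0.0636 372
```

View pics/top5c.png

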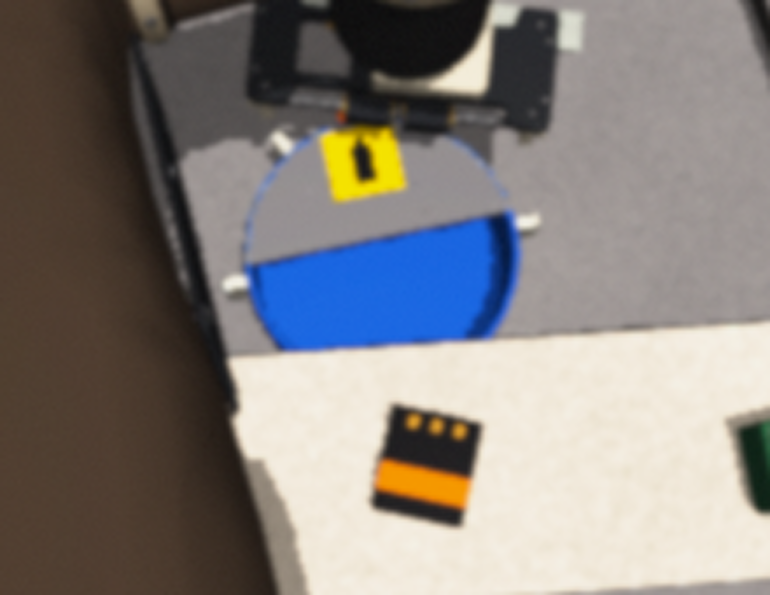

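View pics/side5c.png

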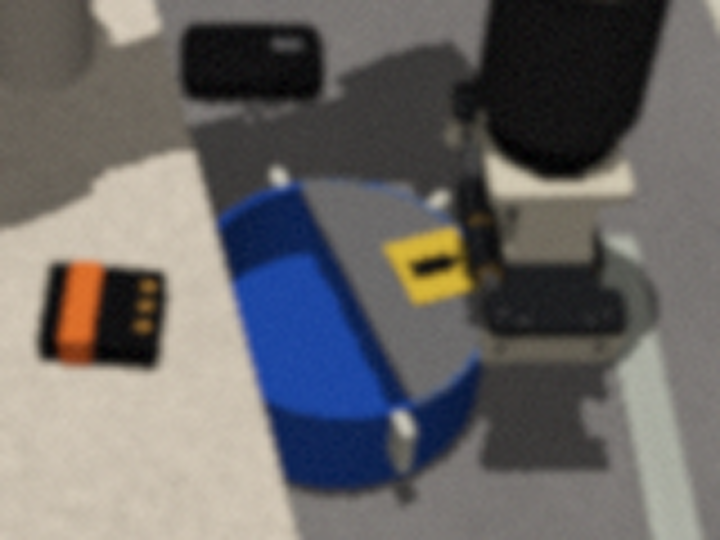

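The label is at 11.4°, about 2° to go.

drive_tool(moves=[[-0.01, -0.002, 0, 0, 0, 0.015], [-0.02, -0.002, 0, 0, 0, 0.03], [-0.03, -0.003, 0, 0, 0, 0.045], [-0.03, -0.003, 0, 0, 0, 0.045]])

```text
clock: 6.65
tool_pos: [0.7072, -0.0047, 0.0662]
orientation: [-179.9, 0.2, 80.1]
force: [0.6, 0.8, 0.8]
opening: 0.0008
```

drive_tool(moves=[[0.05, 0.02, 0, 0, 0, -0.05], [0.07, 0.05, 0, 0, 0, -0.05], [0.07, 0.05, -0.3, 0, 0, -0.05], [0.07, 0.05, -0.6, 0, 0, -0.05], [0.07, 0.05, -0.9, 0, 0, -0.05], [0.5, 0.3, -0.9, 0, 0, -0.05], [0.7, 0.5, -0.9, 0, 0, -0.05], [0.8, 0.6, -0.9, 0, 0, -0.05]])

```text
clock: 7.45
tool_pos: [0.818, 0.1004, 0.2014]
orientation: [-180.0, 0.2, 83.1]
force: [0.6, 0.4, 0.0]
opening: 0.0007
```

```bash
python3 - <<'E'
from h import *
s=snap('top','top6.png');cv2.imwrite('pics/top6c.png',cv2.resize(s['pixels'][100:270,160:380,::-1],None,fx=3.5,fy=3.5,interpolation=cv2.INTER_CUBIC))
s=snap('side','side6.png');cv2.imwrite('pics/side6c.png',cv2.resize(s['pixels'][150:270,240:400,::-1],None,fx=4.5,fy=4.5,interpolation=cv2.INTER_CUBIC))
tubaz('top6'); rows([])
E
```

```text
label 8.34 0.0644 386
at [0.8185 0.1017 0.1973] [-179.8    0.3   83.2] F [ 0.5  0.6 -1.6] t 7.55 op 0.0005
```

View pics/top6c.png

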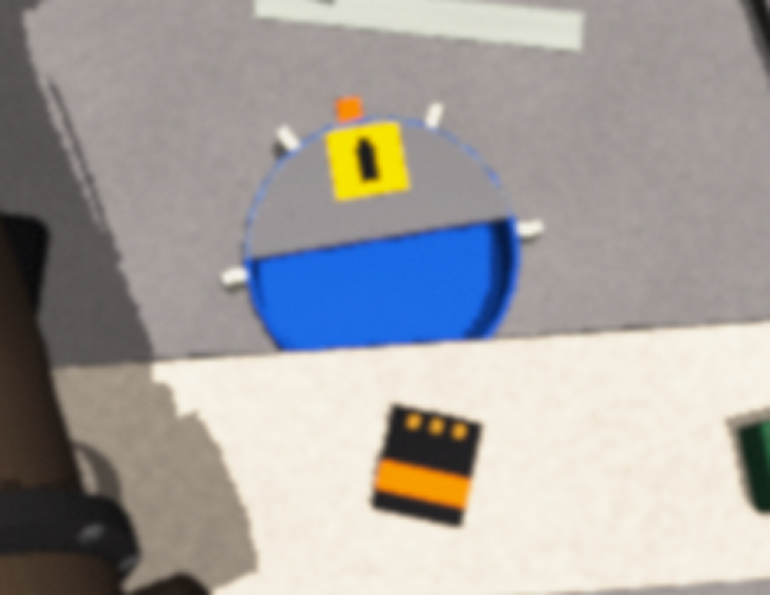

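View pics/side6c.png

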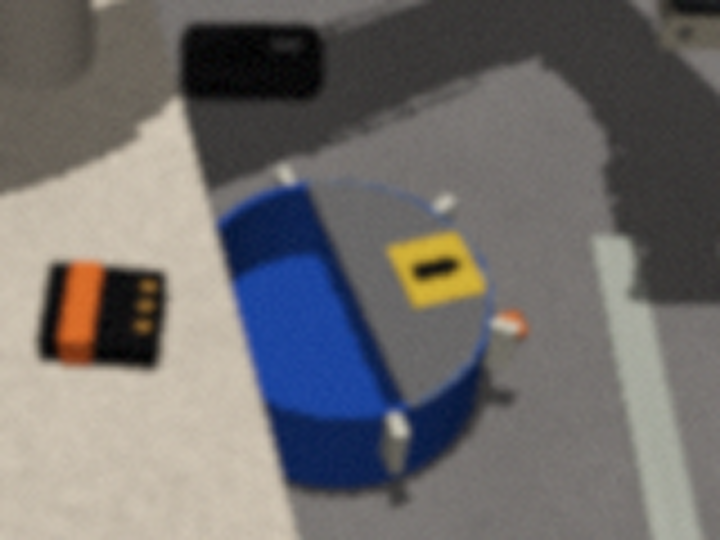

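```bash
python3 - <<'E'
from h import *
s=load('top6'); im=s['pixels'][:,:,::-1]; g=lambda x,y,z=.087: ray(s,160+x/3.5,100+y/3.5,z)[:2]
P=np.array([g(*p) for p in [(281,127),(438,102),(543,230),(222,279)]])
C=(P[2]+P[3])/2; print(C,np.hypot(*(P-C).T)); a=np.degrees(np.arctan2((P-C)[:,1],(P-C)[:,0])); print(a, a+np.array([-30,30,90,-90]))
e=g(510,217,.088)-g(255,260,.088); print('lid',np.degrees(np.arctan2(e[1],e[0]))+90)
hsv=cv2.cvtColor(im,cv2.COLOR_BGR2HSV).astype(float)
sub=im[124:138,252:270].astype(float); w=np.clip(sub[:,:,2]-sub[:,:,0]-40,0,None); 
w[8:]=0
ys,xs=np.mgrid[124:138,252:270]; u,v=(w*xs).sum()/w.sum(),(w*ys).sum()/w.sum(); print(u,v)
for z in (.01,.022):
  for cc in (C,np.array(c)): p=ray(s,u,v,z)[:2]-cc; print(z,np.degrees(np.arctan2(*p[::-1])),np.hypot(*p))
# side view label azimuth & pointer consistent?
s2=load('side6'); h=lambda x,y,z: ray(s2,240+x/4.5,150+y/4.5,z)[:2]
print('side label',h(437,269,.088),'top label',)
print(ray(s,160+367/3.5,100+161/3.5,.088))
print(proj(s2,[*g(367,161,.088),.088]), 240+437/4.5,150+269/4.5)
E
```

```text
[0.59771643 0.01291734] [0.1133801  0.11388417 0.11133402 0.11133402]
[ 37.17993708 -20.76393681 -82.23390333  97.76609667] [7.17993708 9.23606319 7.76609667 7.76609667]
lid 8.702696441206896
259.30826906598116 129.63003427592116
0.01 9.588778570719201 0.13233119384106692
0.01 9.198616066779657 0.1298688772973417
0.022 9.887978939115115 0.12860207782596358
0.022 9.4921206303177 0.1261351762513585
side label [0.66834643 0.02261941] top label
[0.66291519 0.02271538 0.088     ]
[335.20475294 209.96094166] 337.1111111111111 209.77777777777777
```

The label reads about 8.3° (7.2 to 9.2 from ribs, lid edge and label), and the pointer about 9.4°. They agree within about 1°, so the tub is set, with its open half under the shelf edge. Next I'll bring the closed fingers behind the pack.

```bash
python3 - <<'E'
from h import *
rows([[.8,.1,.28,-260],[.6,.0,.28,-258],[.4,-.02,.28,-259]])
print(sensors.get_obs()['joint_pos'].round(1))
E
```

```text
at [0.8185 0.1017 0.1973] [-179.8    0.3   83.2] F [ 0.5  0.6 -1.6] t 7.55 op 0.0005
[0.8, 0.1, 0.28, -260] -> [-0.028, -0.123, -0.551, -0.004, 0.004, -0.28]
[0.6, 0.0, 0.28, -258] -> [-0.848, -1.368, -0.543, -0.004, 0.004, -0.313]
[0.4, -0.02, 0.28, -259] -> [-1.139, -2.676, -0.536, -0.004, 0.004, -0.297]
[ 2.060e+01  3.600e+01  2.220e+01  1.000e-01 -7.650e+01 -1.174e+02]
```

drive_tool(moves=[[0, -0.1, -0.3, 0, 0, -0.1], [-0.1, -0.35, -0.5, 0, 0, -0.2], [-0.3, -0.6, -0.54, 0, 0, -0.3], [-0.5, -0.8, -0.54, 0, 0, -0.3], [-0.7, -1.0, -0.54, 0, 0, -0.3], [-0.7, -1.0, -0.54, 0, 0, -0.3]])

```text
clock: 8.15
tool_pos: [0.6537, 0.0125, 0.2813]
orientation: [-179.8, 0.2, 101.0]
force: [-0.1, -0.3, 0.4]
opening: 0.0
```

```bash
python3 - <<'E'
from h import *
rows([[.4,-.02,.28,-260]])
E
```

```text
at [0.6537 0.0125 0.2813] [-179.8    0.2  101. ] F [-0.1 -0.3  0.4] t 8.15 op 0.0
[0.4, -0.02, 0.28, -260] -> [0.11, -1.702, 0.015, -0.004, 0.003, 0.017]
```

drive_tool(moves=[[0.02, -0.32, 0, 0, 0, 0.017], [0.04, -0.64, 0, 0, 0, 0.017], [0.065, -0.98, 0, 0, 0, 0.017], [0.065, -0.98, 0, 0, 0, 0.017]])

```text
clock: 8.55
tool_pos: [0.5026, -0.0072, 0.2827]
orientation: [-179.8, 0.1, 99.9]
force: [1.5, 0.1, 0.8]
opening: 0.0004
```

drive_tool(moves=[[0.02, -0.3, 0, 0, 0, 0], [0.05, -0.6, 0, 0, 0, 0], [0.05, -0.76, 0, 0, 0, 0], [0.05, -0.76, 0.1, 0, 0, 0], [0.05, -0.76, 0.2, 0, 0, 0]])

```text
clock: 9.05
tool_pos: [0.3889, -0.0195, 0.2538]
orientation: [-180.0, 0.1, 99.9]
force: [-0.1, 0.8, -0.8]
opening: 0.0003
```

```bash
python3 - <<'E'
from h import *
rows([[.394,-.02,.25,-260],[.394,-.02,.118,-260]])
print(sensors.get_obs()['joint_pos'].round(1))
E
```

```text
at [ 0.3889 -0.0195  0.2538] [-1.80e+02  1.00e-01  9.99e+01] F [-0.1  0.8 -0.8] t 9.05 op 0.0003
[0.394, -0.02, 0.25, -260] -> [-0.009, 0.033, 0.025, -0.0, 0.001, -0.002]
[0.394, -0.02, 0.118, -260] -> [-0.009, 0.033, 0.905, -0.0, 0.001, -0.002]
[ 2.670e+01 -9.200e+00 -2.950e+01  1.000e-01 -6.970e+01 -1.068e+02]
```

drive_tool(moves=[[0, 0.02, 0.25, 0, 0, 0], [0, 0.02, 0.5, 0, 0, 0], [0, 0.02, 0.68, 0, 0, 0], [0, 0.02, 0.68, 0, 0, 0]])

```text
clock: 9.45
tool_pos: [0.3896, -0.0199, 0.149]
orientation: [-179.6, 0.1, 99.8]
force: [-0.6, -1.0, 0.7]
opening: 0.0004
```

```bash
python3 - <<'E'
from h import *
rows([[.393,-.02,.118,-260]])
s=snap('side','side7.png');cv2.imwrite('pics/side7c.png',cv2.resize(s['pixels'][130:290,190:390,::-1],None,fx=3.6,fy=3.6,interpolation=cv2.INTER_CUBIC))
s=snap('top','top7.png');cv2.imwrite('pics/top7c.png',cv2.resize(s['pixels'][100:270,160:380,::-1],None,fx=3.5,fy=3.5,interpolation=cv2.INTER_CUBIC))
E
```

```text
at [ 0.3896 -0.0199  0.149 ] [-1.796e+02  1.000e-01  9.980e+01] F [-0.6 -1.   0.7] t 9.45 op 0.0004
[0.393, -0.02, 0.118, -260] -> [-0.004, 0.024, 0.206, -0.006, 0.002, -0.003]
```

View pics/side7c.png

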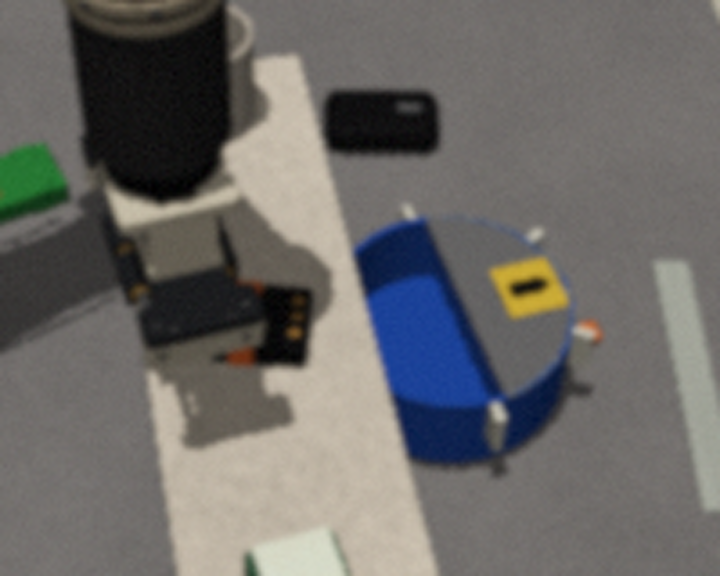

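View pics/top7c.png

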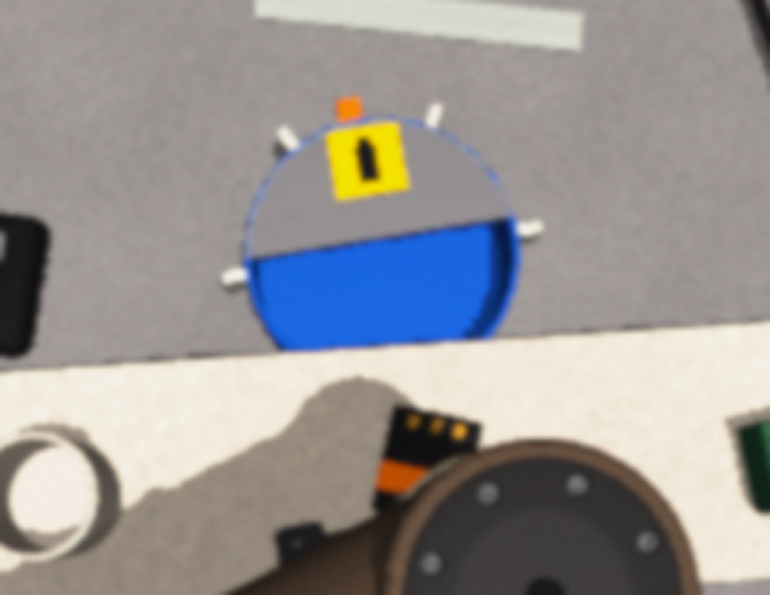

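The fingers are behind the pack, the body is well above it, and the label is still at the pointer. I'll go down beside the rear face and then push.

drive_tool(moves=[[0, 0, 0.1, 0, 0, 0], [0, 0, 0.2, 0, 0, 0], [0, 0, 0.2, 0, 0, 0]])

```text
clock: 9.85
tool_pos: [0.3925, -0.0191, 0.1229]
orientation: [-180.0, 0.1, 99.9]
force: [0.4, -0.9, 0.3]
opening: 0.0005
```

```bash
python3 - <<'E'
from h import *
d=np.array([np.cos(np.radians(9.8)),np.sin(np.radians(9.8))]); p=np.array([.389,-.02])
rows([[*(p+d*k).round(4),.118,-260.2] for k in (.02,.03,.04,.05,.06)])
s=snap('side','side8.png');cv2.imwrite('pics/side8c.png',cv2.resize(s['pixels'][130:290,190:390,::-1],None,fx=3.6,fy=3.6,interpolation=cv2.INTER_CUBIC))
E
```

```text
at [ 0.3925 -0.0191  0.1229] [-1.80e+02  1.00e-01  9.99e+01] F [ 0.4 -0.9  0.3] t 9.85 op 0.0005
[np.float64(0.4087), np.float64(-0.0166), 0.118, -260.2] -> [-0.002, 0.109, 0.033, -0.001, 0.002, 0.001]
[np.float64(0.4186), np.float64(-0.0149), 0.118, -260.2] -> [-0.002, 0.176, 0.032, -0.001, 0.002, 0.001]
[np.float64(0.4284), np.float64(-0.0132), 0.118, -260.2] -> [-0.002, 0.242, 0.032, -0.001, 0.002, 0.001]
[np.float64(0.4383), np.float64(-0.0115), 0.118, -260.2] -> [-0.002, 0.309, 0.032, -0.001, 0.002, 0.001]
[np.float64(0.4481), np.float64(-0.0098), 0.118, -260.2] -> [-0.002, 0.376, 0.032, -0.001, 0.002, 0.001]
```

View pics/side8c.png

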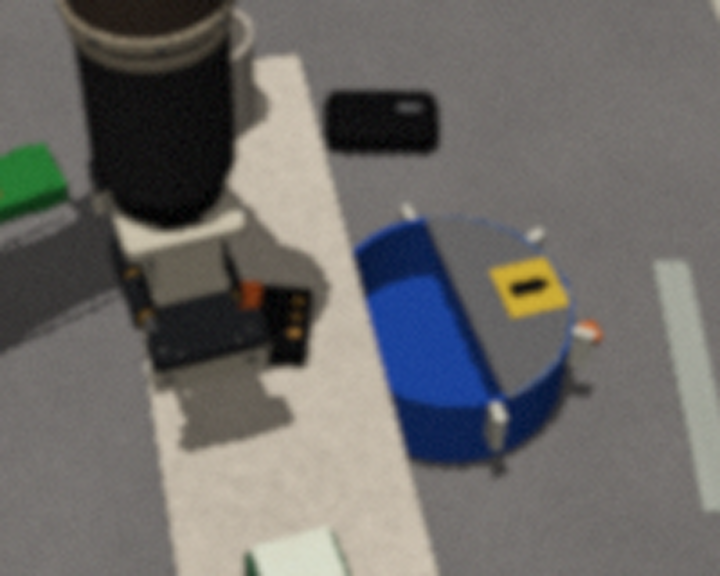

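drive_tool(moves=[[0, 0.04, 0.03, 0, 0, 0], [0, 0.08, 0.03, 0, 0, 0], [0, 0.12, 0.03, 0, 0, 0], [0, 0.16, 0.03, 0, 0, 0], [0, 0.2, 0.03, 0, 0, 0], [0, 0.24, 0.03, 0, 0, 0], [0, 0.28, 0.03, 0, 0, 0], [0, 0.3, 0.03, 0, 0, 0]])

```text
clock: 10.7
tool_pos: [0.438, -0.0111, 0.119]
orientation: [180.0, 0.1, 99.9]
force: [-0.9, -0.7, 0.6]
opening: 0.0006
```

```bash
python3 - <<'E'
from h import *
rows([])
s=snap('side','side9.png');cv2.imwrite('pics/side9c.png',cv2.resize(s['pixels'][130:290,190:390,::-1],None,fx=3.6,fy=3.6,interpolation=cv2.INTER_CUBIC))
s=snap('top','top9.png');cv2.imwrite('pics/top9c.png',cv2.resize(s['pixels'][100:270,160:380,::-1],None,fx=3.5,fy=3.5,interpolation=cv2.INTER_CUBIC))
E
```

```text
at [ 0.438  -0.0111  0.119 ] [1.80e+02 1.00e-01 9.99e+01] F [-0.9 -0.7  0.6] t 10.7 op 0.0006
```

View pics/side9c.png

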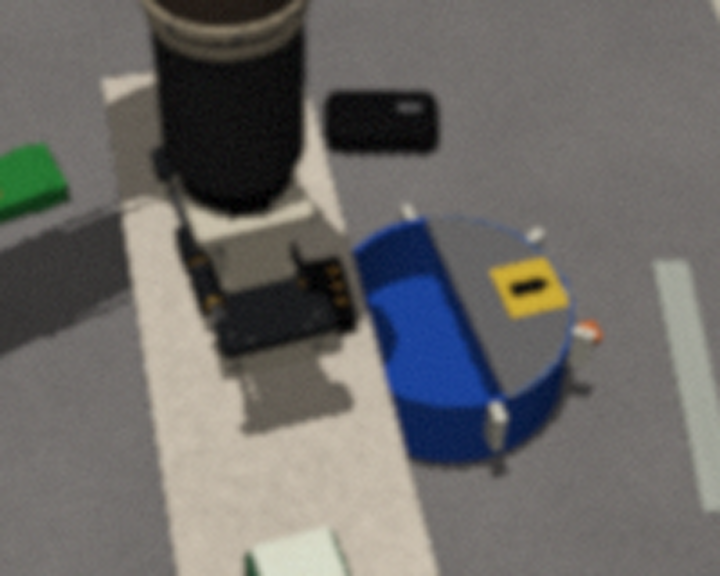

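View pics/top9c.png

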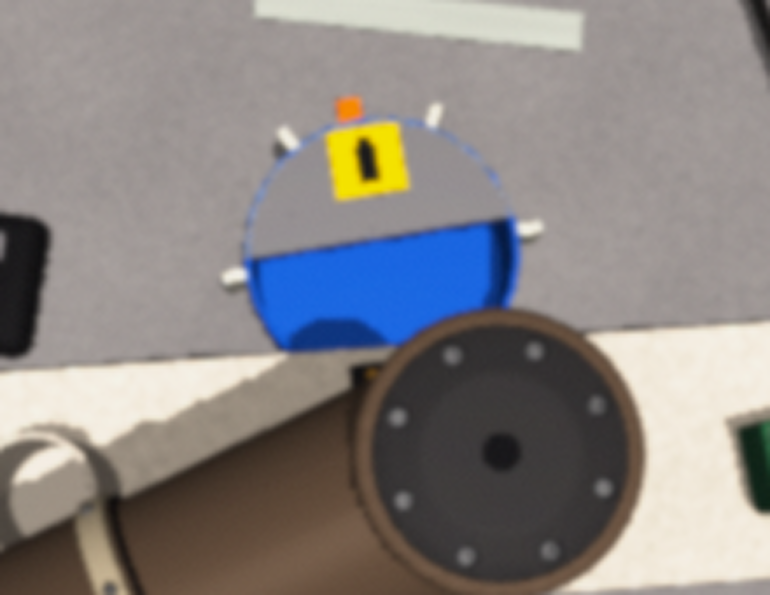

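```bash
python3 - <<'E'
from h import *
s=load('side9'); g=lambda x,y,z=.134: ray(s,190+x/3.6,130+y/3.6,z)[:2].round(4)
print('FL',g(345,260),'FR',g(356,320),'FR low z.11',g(354,332,.11)); 
s=load('top9'); print('FL top',ray(s,160+353/3.5,100+367/3.5,.134).round(4))
s=load('side9');cv2.imwrite('pics/side9d.png',cv2.resize(s['pixels'][190:230,240:300,::-1],None,fx=12,fy=12,interpolation=cv2.INTER_CUBIC))
E
```

```text
FL [0.5237 0.0313] FR [ 0.5227 -0.0266] FR low z.11 [ 0.523  -0.0188]
FL top [0.5152 0.0355 0.134 ]
```

View pics/side9d.png

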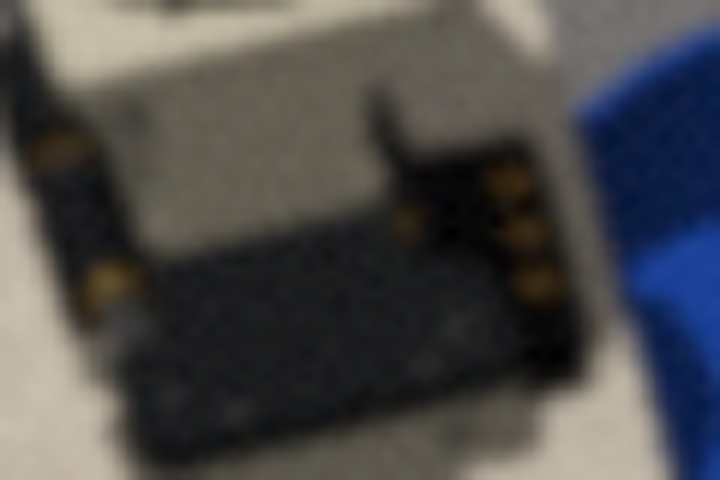

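The pack is aligned with the pusher: its front midpoint is at about (0.52, 0.003), 10 mm short of the edge and in line with the tub mouth. I'll keep pushing.

drive_tool(moves=[[0, 0.04, 0, 0, 0, 0], [0, 0.08, 0, 0, 0, 0], [0, 0.12, 0, 0, 0, 0], [0, 0.16, 0, 0, 0, 0], [0, 0.2, 0, 0, 0, 0], [0, 0.22, 0, 0, 0, 0], [0, 0.22, 0, 0, 0, 0]])

```text
clock: 11.5
tool_pos: [0.471, -0.0053, 0.119]
orientation: [180.0, 0.1, 99.9]
force: [0.6, -0.2, -0.3]
opening: 0.0006
```

```bash
python3 - <<'E'
from h import *
rows([])
s=snap('side','side10.png');cv2.imwrite('pics/side10c.png',cv2.resize(s['pixels'][150:270,240:380,::-1],None,fx=5,fy=5,interpolation=cv2.INTER_CUBIC))
E
```

```text
at [ 0.471  -0.0053  0.119 ] [1.80e+02 1.00e-01 9.99e+01] F [ 0.6 -0.2 -0.3] t 11.5 op 0.0006
```

View pics/side10c.png

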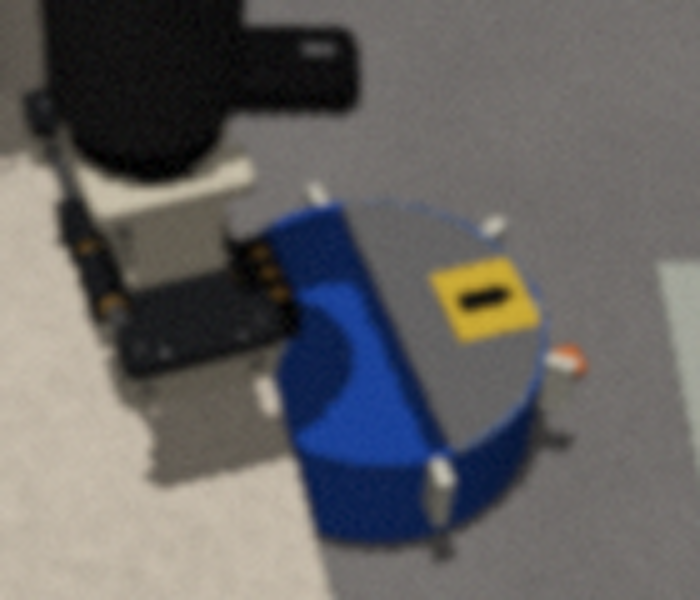

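The pack overhangs the edge centrally over the opening. I'm pushing it off.

drive_tool(moves=[[0, 0.05, 0, 0, 0, 0], [0, 0.1, 0, 0, 0, 0], [0, 0.15, 0, 0, 0, 0], [0, 0.21, 0, 0, 0, 0], [0, 0.27, 0, 0, 0, 0], [0, 0.33, 0, 0, 0, 0], [0, 0.38, 0, 0, 0, 0], [0, 0.38, 0, 0, 0, 0]])

```text
clock: 12.35
tool_pos: [0.5279, 0.0046, 0.1188]
orientation: [180.0, 0.1, 99.9]
force: [0.8, -0.7, -0.2]
opening: 0.0006
```

```bash
python3 - <<'E'
from h import *
rows([])
s=snap('side','side11.png');cv2.imwrite('pics/side11c.png',cv2.resize(s['pixels'][150:270,240:380,::-1],None,fx=5,fy=5,interpolation=cv2.INTER_CUBIC))
E
```

```text
at [0.5279 0.0046 0.1188] [1.80e+02 1.00e-01 9.99e+01] F [ 0.8 -0.7 -0.2] t 12.35 op 0.0006
```

View pics/side11c.png

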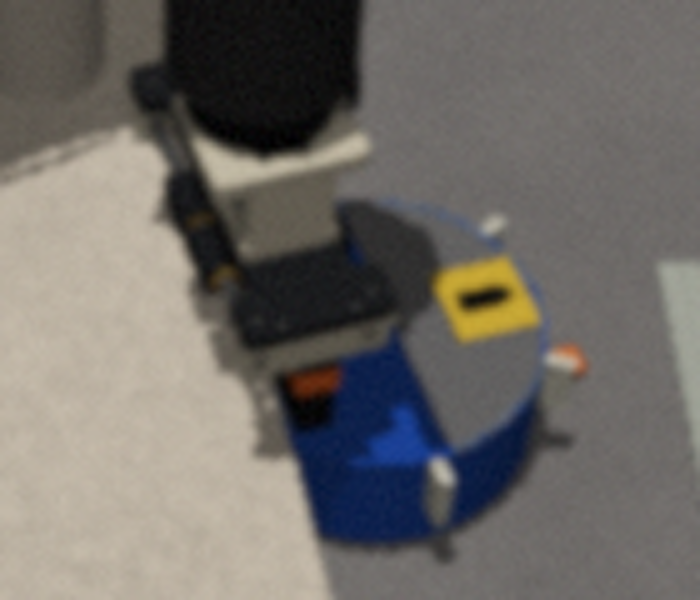

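The pack has tipped off and shows inside the tub at crop (310,390). I'll withdraw back and up to check.

drive_tool(moves=[[0, -0.08, 0, 0, 0, 0], [0, -0.16, -0.05, 0, 0, 0], [0, -0.2, -0.35, 0, 0, 0], [0, -0.2, -0.65, 0, 0, 0], [0, -0.2, -0.95, 0, 0, 0], [0, -0.2, -0.95, 0, 0, 0]])

```text
clock: 13.0
tool_pos: [0.4992, -0.0004, 0.2686]
orientation: [179.3, 0.1, 99.9]
force: [0.5, -0.1, -0.5]
opening: 0.0003
```

drive_tool(moves=[[0.3, -0.1, -0.1, 0, 0, 0], [0.6, -0.2, -0.2, 0, 0, 0], [0.95, -0.2, -0.2, 0, 0, 0], [0.95, -0.2, -0.2, 0, 0, 0]])

```text
clock: 13.4
tool_pos: [0.4428, 0.1381, 0.2994]
orientation: [179.2, -0.1, 100.2]
force: [0.0, -0.3, 0.1]
opening: 0.0008
```

```bash
python3 - <<'E'
from h import *
rows([])
s=snap('side','side12.png');cv2.imwrite('pics/side12c.png',cv2.resize(s['pixels'][150:270,240:380,::-1],None,fx=5,fy=5,interpolation=cv2.INTER_CUBIC))
s=snap('top','top12.png')
tubaz('top12')
E
```

```text
at [0.4428 0.1381 0.2994] [ 1.792e+02 -1.000e-01  1.002e+02] F [ 0.  -0.3  0.1] t 13.4 op 0.0008
label 8.57 0.0647 383
```

View pics/side12c.png

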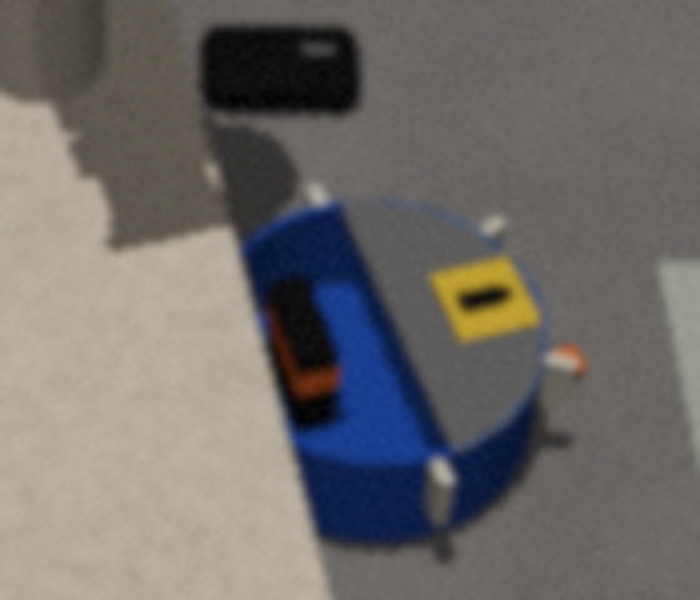

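View pics/top12.png

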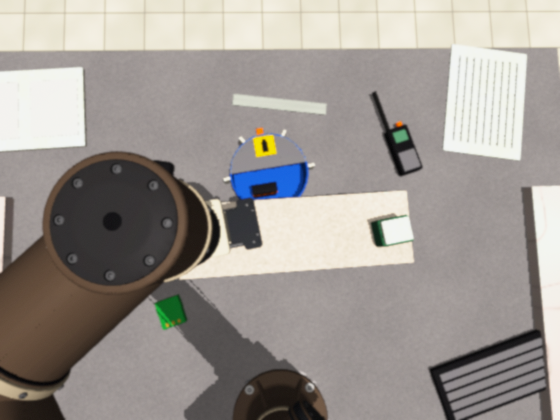

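```bash
python3 - <<'E'
from h import *
s=snap('side','side13.png'); a=load('side12')['pixels'].astype(int); b=s['pixels'].astype(int)
print('pack motion diff',np.abs(a-b)[195:245,285:325].mean(), np.abs(a-b)[300:400,450:550].mean())
E
```

```text
pack motion diff 2.0425 1.5817333333333334
```

View pics/side13.png

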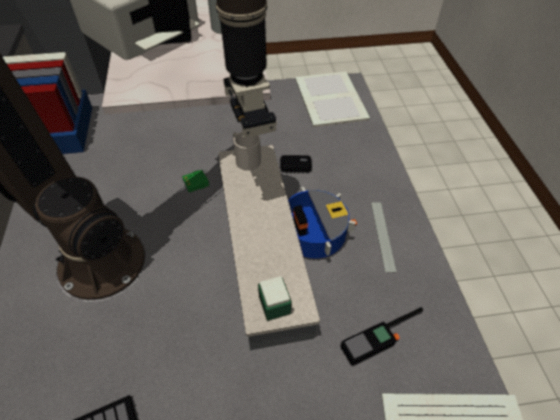

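The pack is still, inside the tub at (301,218). The mug at (247,150), notes, radio and mouse are where they were, and the gripper is clear and touching nothing. Handing in.

```bash
python3 - <<'E'
from h import *
print(ticket.close_job())
E
```

```text
the job is handed in; nothing more can be done
None
```

The battery pack is in the tub with the label at the pointer, and I handed the job in at about 13.5 s of the 72 s allowed. I turned the tub about 96° clockwise by pushing one rib with the closed fingertips. I then slid the pack along the shelf, without lifting it, and pushed it off the edge into the tub's open half.

- **Pack:** the side and top pictures show it inside the tub, still between two pictures in a row. It rests on an edge or end rather than lying flat.
- **Label:** it reads about 8.6° against about 9.4° for the pointer, so it is off by about 1°. That is within what I could measure: the individual readings before the drop ranged from 7.2° to 9.2°. One early side view, with the pointer partly hidden, put the pointer at 7.3° instead.
- **Bystanders:** the mug, note block, radio and mouse look unmoved in the last side picture. I checked this by eye, not by measuring.
- **Robot:** the arm is clear and touching nothing, and forces stayed near zero in every reading I took.

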